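# Load the tin carriage and slide it under the dosing head

### The arm

A 7-joint arm with a two-finger parallel gripper is mounted at the origin on the work surface. World frame = base frame: x ahead of the robot, y to its left, z up, the work surface at z = 0. Lengths are in m, angles in rad, forces in N, time in s.
With the tool pointing down it reaches from about 0.4 to 0.85 m from the base axis. Payload 10.4 kg.
Tool frame: the origin (TCP) lies between the finger pads; the fingertips stand 19 mm ahead of it and the grasp point (between the pads) is the TCP (manip.tips_ahead is the distance from the TCP to the fingertips, in m); z points along the fingers, y is the line along which they close (so a half turn about z gives the same grasp; the last joint's range is limited). The gripper opens to 85 mm and grips with 20 to 120 N. Pads are 22 mm wide; open, the fingers measure 114 mm over their backs; the gripper's body (76 mm by 85 mm) begins 54 mm behind the grasp point. The pads swing forward as they close: fully open they stand 13 mm farther back than shut.
Start: joints at [1.177, 0.332, -0.065, 1.46, 0.022, 1.35, -0.088], TCP at [0.226, -0.583, 0.25] pointing down, gripper open.
Joint ranges: [-2.6, 2.6], [-0.5, 2.12], [-1.47, 1.34], [0.16, 2.42], [-1.27, 4.41], [0.06, 2.06], [-2.6, 2.6]. Speed limits (rad/s): [2.22, 2.22, 2.79, 2.79, 3.14, 3.14, 3.14].

### API

Orientations are given as a unit quaternion [x, y, z, w].
In Python, from workcell import manip, viewer gives the robot as it stands.
- The arm moves only by the tool arm_command, never from a script. Its argument "series" is text: rows parted by semicolons, each of 5 numbers parted by spaces: the closure, from 0 (fully open) to 1 (shut), then the shift along the tool's x, y, z normalised to -1 to 1, where 1 is 0.4 m, then the turn about the tool's z normalised to -1 to 1, where 1 is 180 degrees. In form: jaw tx ty tz spin; .... A call has exactly 10 rows; each row shifts and turns the commanded pose from where the row before left it, along the tool's axes as they then stand; what a row does not reach is not made up. A row lasts 1/8 s, in which the tool goes at most 62.5 mm and 10.7 degrees, less where a joint would pass 70% of its speed; a pose out of reach is approached as far as the arm can. A call with a number of a shift or a turn outside -1 to 1 is refused whole. A call with a gripper value outside its range is refused whole. The fingers move at their own pace and stop on an object; "newtons" is the grip in N (left out, the last holds). Time passes only in rows, so rows that do not move let the fingers close, or fill a call up. It gives the time, the measured TCP pose, the force, the opening and the grip force at its end, in the units of the state.
- manip.get_obs(): the state, without advancing time (a new reading comes with each control period).
- viewer.camera(name): name is "side" or "top"; returns a dict with "pixels" (384x512x3 uint8, red, green, blue), "intrinsics" (3x3 intrinsics, pixels), "extrinsics" (4x4, takes a point from world to camera coordinates). Camera axes: x right, y up, looking along -z (the intrinsics and any distortion apply to the point x, -y, -z); pixel columns grow to the right and rows downward; lengths in m; the calibration is good to about 2 mm. A picture is of the moment at which its call begins. There is no depth.
- manip.hand_in(): hands the job in; it is judged then, once.
The state is a dict: "clock": time; "joint_pos": joint angles; "joint_velocities": joint speeds; "tau": joint torques, N m; "position": TCP position; "ee_rot": TCP orientation; "ft_force": force on the tool from outside, world axes, zero at the start; "torque": the same for the moment, N m; "grip_width": opening from 0.0 (shut) to 1.0 (fully open); "grasp_force": force on a finger pad.
Only numpy, scipy, OpenCV 4.12 (cv2) and the standard library are available. Lean on these libraries where they do the work, as an engineer would, in place of code of your own. Each camera call takes 0.05 s, during which the arm holds its last target. There are 200 camera calls.

### The job

Pull the carriage of the dosing station all the way out from under the head by its black handle, set the two open steel tins upright in it, one in each cell, putting them down rather than dropping them, then slide the carriage back in until it is fully home against its stop under the nozzles. Do not knock a tin over, and leave the bottle, the paper roll and the bowl where they stand.

Things in the scene. Friction and masses are not known exactly. Their poses are not given: they have to be found in the camera images.
- station: Dosing station, fixed; place and yaw vary. Origin: on the table top, middle of the bed's width. Steel bed 110 mm wide (x) with two rails, top at z = 18 mm, y = -260 to +160 mm. The carriage slides along the station's y axis; +y is outwards (robot's left), away from the head. With the joint at q the tray's centre is at station (0, -0.16 + q).
- head (a point): Middle of the underside of the white head, at station (0, -160, 155) mm, axes as the station's. From this point the head spans x -50 to +105 mm, y -85 to +85 mm; with its steel hopper it reaches 290 mm above the table. Two nozzles hang to 132 mm above the table, 40 mm either side along y. A column at x +60 to +105 mm carries it.
- carriage (a joint): Carriage slide, m: 0 = fully home at its stop under the head, 0.22 = fully out at its end stop. Starts partly under the head; stays where left; moves with about 3 N. The carriage is a steel tray 90 mm wide (station x), 160 mm long (y), split into two cells in a row, each 80 (x) by 72 (y) mm inside; walls 5 mm thick, top edge 65 mm above the table.
- cell_inner (a point): Middle of the floor of the carriage's inner cell (nearer the stop), 25 mm above the table; axes as the station's. The walls rise 40 mm above this point.
- cell_outer (a point): Middle of the floor of the carriage's outer cell (nearer the handle), 25 mm above the table, 77.5 mm further along station +y than cell_inner; axes as the station's.
- handle (a point): Grip point of the carriage's upright black handle, a block 18 mm thick (station x), 50 mm long (station y), top at z = 110 mm, standing on a flat strap 190 mm outwards of the tray's centre. This point is in the block's middle, 20 mm below its top, at z = 90 mm; axes as the station's.
- tin_a: Open straight-sided steel tin, 58 mm in diameter, 100 mm tall, 3 mm wall, no lid, 80 to 170 g. Origin: centre of its underside; z up along its axis. Same as tin_b; either may go in either cell.
- tin_b: The other open steel tin, the same as tin_a.
- bottle: Capped amber glass bottle, 56 mm in diameter, 170 mm tall, standing near the tins. Bystander. Origin: centre of its underside.
- paper_roll: White paper roll standing on end, 100 mm in diameter, 200 mm tall. Bystander. Origin: centre of its underside.
- bowl: Blue plastic bowl, 170 mm across the rim, 70 mm tall. Bystander. Origin: centre of its underside.

How it is judged:
By the outcome, as a careful person would: the job done as asked, in the order asked, and still so for the second after the job is handed in, with the robot touching nothing.
It also fails if it takes over 72 s, if anything falls off the work surface, if the arm or the gripper's body presses on something with over 40 N, if the wrist force passes 120 N, or if a joint passes its speed limit or range.

## Working session

There is one attempt and no reset: what is moved stays moved. The work goes in short steps, Python scripts to look and compute and a tool call to move; the robot and the scene stay as the last step left them, time stands still between calls to the robot, and variables do not carry over. Pictures are saved under pics/ and viewed, at most 10 in all, crops included, and the job is handed in when it is done.

Besides the shell and the picture viewer there is one more tool, called after ">>>" by a JSON object that holds its "op" and its "data", one argument or row to a line. arm_command: Moves the arm, as the interface text tells. Scaled input: -1 to 1 covers 0.4 m each way for a shift and 180 degrees each way for a turn. Its arguments: {"type":"object","properties":{"series":{"type":"string"},"newtons":{"type":"number"}},"required":["series"]}

```bash
ls; mkdir -p pics
python3 - <<'E'
from workcell import manip, viewer
import cv2,numpy as np
np.set_printoptions(precision=4,suppress=True)
for n in("side","top"):
    c=viewer.camera(n); cv2.imwrite(f"pics/{n}0.png",c["pixels"][:,:,::-1]); np.savez(f"{n}0.npz",**{k:np.array(c[k]) for k in("pixels","intrinsics","extrinsics")})
    print(n,c.keys(),c["intrinsics"],c["extrinsics"])
print(manip.get_obs(),manip.tips_ahead)
E
```

```text
pics
side dict_keys(['pixels', 'intrinsics', 'extrinsics']) [[463.6374   0.     261.6917]
 [  0.     463.6374 190.417 ]
 [  0.       0.       1.    ]] [[ 0.9328 -0.3605 -0.0009 -0.4586]
 [ 0.3418  0.8837  0.3198 -0.2334]
 [-0.1145 -0.2986  0.9475 -1.2872]
 [ 0.      0.      0.      1.    ]]
top dict_keys(['pixels', 'intrinsics', 'extrinsics']) [[478.3118   0.     261.1086]
 [  0.     478.3118 192.7809]
 [  0.       0.       1.    ]] [[ 0.0135 -0.9999 -0.0036  0.0263]
 [ 0.9854  0.0127  0.1698 -0.5232]
 [-0.1697 -0.0059  0.9855 -1.5193]
 [ 0.      0.      0.      1.    ]]
{'clock': 0.1, 'joint_pos': array([ 1.1774,  0.3328, -0.0647,  1.4609,  0.0216,  1.3499, -0.0885]), 'joint_velocities': array([-0.0009, -0.0029,  0.0012, -0.0025, -0.0001,  0.0013, -0.0004]), 'tau': array([  0.0024, -62.6748,   0.05  , -39.2431,   0.0164,   0.007 ,
         0.    ]), 'position': array([ 0.2263, -0.5822,  0.2496]), 'ee_rot': array([ 0.9829,  0.1843, -0.0002, -0.0006]), 'ft_force': array([ 0.2476, -0.6113, -1.0451]), 'torque': array([ 0.0338, -0.0275,  0.0592]), 'grasp_force': 0.0, 'grip_width': 0.9987872951606693} 0.019
```

View pics/side0.png

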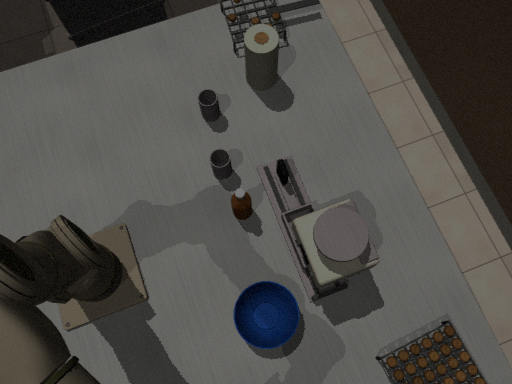

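View pics/top0.png

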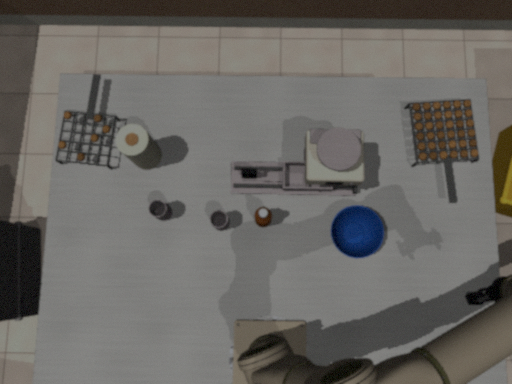

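The side view shows the tins at (209,105) and (221,164), the bottle at (241,204), the handle at (282,172) and the head at (340,240). In the top view the tins are at (160,209) and (219,219), the bottle at (263,216), the handle at (250,173) and the head at (335,158). I'll look at enlarged crops next.

Run:
```python
import cv2,numpy as np
a=cv2.imread("pics/side0.png")[80:310,190:390]; b=cv2.imread("pics/top0.png")[120:240,140:380]
f=lambda i,s:cv2.resize(np.clip(i*1.6,0,255).astype('uint8'),None,fx=s,fy=s,interpolation=cv2.INTER_CUBIC)
cv2.imwrite("pics/sidec.png",f(a,2.6)); cv2.imwrite("pics/topc.png",f(b,3.3))
```

```text
(no output)
```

View pics/sidec.png

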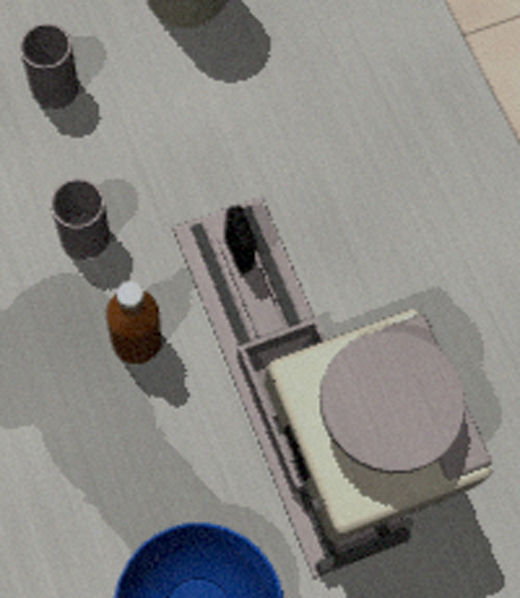

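View pics/topc.png

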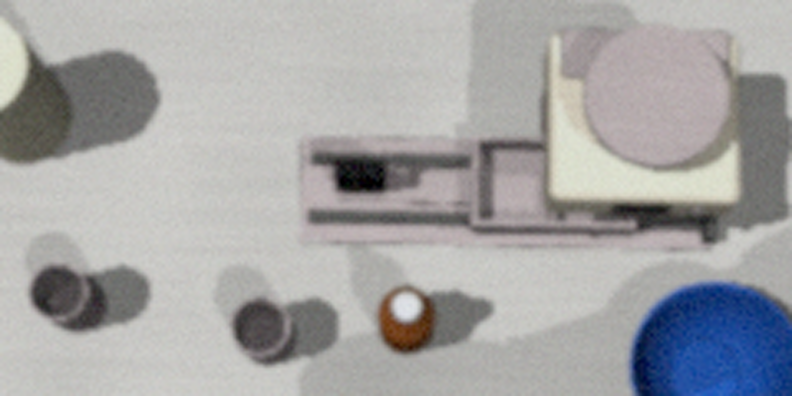

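The crops show both tin rims, the black handle, the bed's outer corners and the tray's outer wall clearly. I'll triangulate those points.

```bash
cat > h.py <<'E'
import numpy as np,cv2
np.set_printoptions(precision=4,suppress=True)
def ray(c,p):
    K,E=c["intrinsics"],c["extrinsics"]; d=np.linalg.inv(K)@[p[0],p[1],1]; d=d*[1,-1,-1]
    R,t=E[:3,:3],E[:3,3]; d=R.T@d; return -R.T@t,d/np.linalg.norm(d)
def plane(c,p,z):
    o,d=ray(c,p); return o+d*(z-o[2])/d[2]
def tri(c1,p1,c2,p2):
    (a,u),(b,v)=ray(c1,p1),ray(c2,p2); s=np.linalg.lstsq(np.c_[u,-v],b-a,rcond=None)[0]
    x,y=a+u*s[0],b+v*s[1]; return (x+y)/2,np.linalg.norm(x-y)
def proj(c,P):
    q=c["extrinsics"][:3,:3]@P+c["extrinsics"][:3,3]; q=c["intrinsics"]@(q*[1,-1,-1]); return q[:2]/q[2]
def blob(c,m,n=3,amin=20):
    k,l,s,ce=cv2.connectedComponentsWithStats(m.astype(np.uint8)); return [(s[i],ce[i]) for i in range(1,k) if s[i][4]>=amin]
E
python3 - <<'E'
from h import *
S=np.load("side0.npz");T=np.load("top0.npz");S=dict(S);T=dict(T)
s=lambda u,v:(189.7+u/2.6,79.7+v/2.6)
t=lambda u,v:(139.7+u/3.3,119.7+v/3.3)
P={"tinN":((79,206),(263,327)),"tinF":((48,46),(60,292)),"bedL":((174,228),(301,240)),"bedR":((262,197),(301,138)),"trayL":((240,345),(472,228)),"trayR":((316,322),(472,142)),"cap":((130,294),(406,307)),"bedinL":((318,578),(712,248))}
for k,(a,b) in P.items():
    x,e=tri(S,s(*a),T,t(*b)); print(k,x,"gap",round(e,4))
for n,c in(("S",S),("T",T)):
    m=c["pixels"].max(2)<22
    for st,ce in blob(c,m,amin=12):
        if (n=="S" and 270<ce[0]<300 and 150<ce[1]<190) or (n=="T" and 235<ce[0]<270 and 160<ce[1]<185): print(n,st,ce,plane(c,ce,.085))
m=S["pixels"].max(2)<22;ys,xs=np.where(m[150:195,270:300]);print("S",xs.min()+270,xs.max()+270,ys.min()+150,ys.max()+150)
# rim of tins by ellipse check: handle top-face in T
for c,l in((S,[s(240,210)]),(T,[t(360,175)])): print(plane(c,l[0],.11))
# reproject bed edge on z=18 
for n,c,f,ps in(("S",S,s,((174,228),(262,197),(318,578))),("T",T,t,((301,240),(301,138),(712,248)))):
    print(n,[plane(c,f(*p),.018)[:2] for p in ps])
print([plane(S,s(*p),.065)[:2] for p in((240,345),(316,322))],[plane(T,t(*p),.065)[:2] for p in((472,228),(472,142))])
E
```

```text
tinN [0.4298 0.1624 0.096 ] gap 0.0005
tinF [0.4612 0.3564 0.0991] gap 0.002
bedL [0.528  0.1343 0.0096] gap 0.0014
bedR [ 0.6381  0.1379 -0.0026] gap 0.0006
trayL [ 0.5355 -0.0364  0.0655] gap 0.0045
trayR [ 0.6257 -0.0368  0.0454] gap 0.0027
cap [0.4416 0.0268 0.1649] gap 0.0001
bedinL [ 0.5286 -0.2843 -0.0034] gap 0.0011
S [277 160  12  25 199] [282.3719 171.8291] [0.5798 0.0678 0.085 ]
T [243 169  13   9  88] [248.6705 172.8864] [0.5801 0.0737 0.085 ]
S 277 288 160 184
[0.5868 0.0907 0.11  ]
[0.5752 0.0725 0.11  ]
S [array([0.5262, 0.131 ]), array([0.6339, 0.1303]), array([ 0.5263, -0.2851])]
T [array([0.5273, 0.1338]), array([0.6328, 0.1364]), array([ 0.5244, -0.2802])]
[array([ 0.5378, -0.0359]), array([ 0.6228, -0.0415])] [array([ 0.5333, -0.0367]), array([ 0.6196, -0.0362])]
```

>>> {"op": "arm_command", "data": {
  "series": "0 0 0 0 -0.0546; 0 0 0 0 -0.0546; 0 0 0 0 -0.0546; 0 0 0 0 -0.0546; 0 0 0 0 -0.0546; 0 0 0 0 -0.0546; 0 0 0 0 -0.0546; 0 0.08 0.08 0 0; 0 0.1 0.1 0 0; 0 0.1 0.1 0 0",
  "newtons": 40
}}

```text
clock: 1.35
position: [0.3393, -0.4691, 0.2499]
ee_rot: [0.707, 0.707, 0.0, -0.0]
ft_force: [-0.0, -0.4, 0.3]
grip_width: 1.0
grasp_force: 0.0
```

>>> {"op": "arm_command", "data": {
  "series": "0 0.12 0.075 0 0; 0 0.14 0.075 0 0; 0 0.14 0.075 0 0; 0 0.14 0 0 0; 0 0.14 0 0 0; 0 0.14 0 0 0; 0 0.14 0 0 0; 0 0.14 0 0 0; 0 0.14 0 0 0; 0 0.1 0 0 0"
}}

```text
clock: 2.6
position: [0.4265, 0.0662, 0.2503]
ee_rot: [0.706, 0.708, -0.0, 0.0]
ft_force: [1.2, -0.4, -0.1]
grip_width: 1.001
grasp_force: 0.0
```

>>> {"op": "arm_command", "data": {
  "series": "0 0.018 0.08 0 0; 0 0 0.1 0 0; 0 0 0.1 0 0; 0 0 0.1 0 0; 0 0 0 0.06 0; 0 0 0 0.06 0; 0 0 0 0.06 0; 0 0 0 0.02 0; 0 0 0 0 0; 0 0 0 0 0"
}}

```text
clock: 3.85
position: [0.5795, 0.0712, 0.1713]
ee_rot: [0.707, 0.707, 0.0, 0.001]
ft_force: [-0.7, -0.9, -0.0]
grip_width: 1.003
grasp_force: 0.0
```

Run:
```python
from workcell import manip, viewer
import cv2,numpy as np
f=lambda i,s:cv2.resize(np.clip(i[:,:,::-1]*1.6,0,255).astype('uint8'),None,fx=s,fy=s,interpolation=cv2.INTER_CUBIC)
a=f(viewer.camera("side")["pixels"][130:260,230:330],4);b=f(viewer.camera("top")["pixels"][130:230,210:310],4)
o=np.zeros((520,800,3),'uint8');o[:,:400]=a;o[:400,400:]=b;cv2.imwrite("pics/h1.png",o);print(manip.get_obs()["position"])
```

```text
[0.5794845  0.07118093 0.1712215 ]
```

View pics/h1.png

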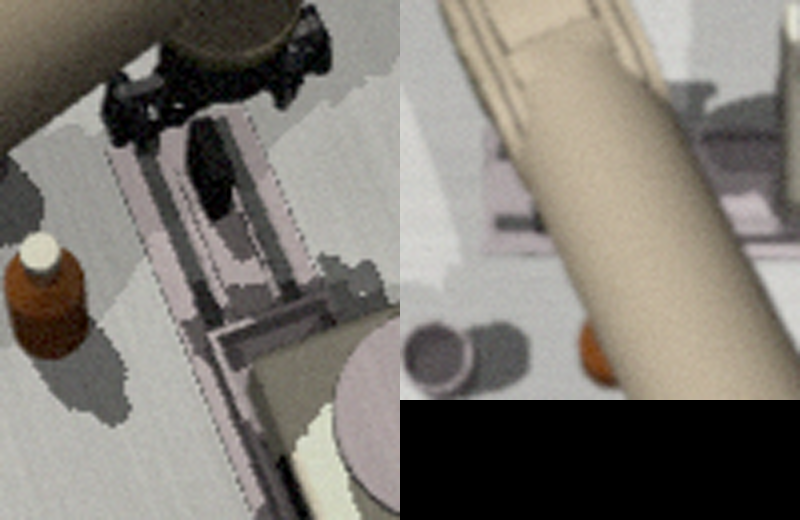

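The side view shows the fingers straddling the handle at crop (208,170). The top view is blocked by the arm. I'll lower and close.

>>> {"op": "arm_command", "data": {
  "series": "0 0 0 0.05 0; 0 0 0 0.05 0; 0 0 0 0.05 0; 0 0 0 0.05 0; 0 0 0 0 0; 0.8 0 0 0 0; 0.8 0 0 0 0; 1 0 0 0 0; 1 0 0 0 0; 1 0 0 0 0"
}}

```text
clock: 5.2
position: [0.5822, 0.0709, 0.0915]
ee_rot: [0.707, 0.707, 0.003, 0.002]
ft_force: [15.1, 1.3, -6.4]
grip_width: 0.206
grasp_force: 47.2
```

>>> {"op": "arm_command", "data": {
  "series": "1 0 0.01 0 0; 1 0.02 0 0 0; 1 0.04 0 0 0; 1 0.05 0 0 0; 1 0.05 0 0 0; 1 0.05 0 0 0; 1 0.05 0 0 0; 1 0.05 0 0 0; 1 0.03 0 0 0; 1 0.01 0 0 0"
}}

```text
clock: 6.45
position: [0.5833, 0.2117, 0.0914]
ee_rot: [0.707, 0.707, 0.0, 0.0]
ft_force: [-3.0, -3.2, 9.0]
grip_width: 0.202
grasp_force: 49.6
```

>>> {"op": "arm_command", "data": {
  "series": "1 0.01 0 0 0; 1 0.01 0 0 0; 1 0.0075 0 0 0; 1 0.005 0 0 0; 1 0.005 0 0 0; 1 0.005 0 0 0; 1 0 0 0 0; 1 0 0 0 0; 1 0 0 0 0; 1 0 0 0 0"
}}

```text
clock: 7.7
position: [0.5834, 0.2245, 0.0913]
ee_rot: [0.708, 0.706, -0.002, 0.002]
ft_force: [-9.2, -14.4, 16.4]
grip_width: 0.205
grasp_force: 50.2
```

>>> {"op": "arm_command", "data": {
  "series": "1 0.01 0 0 0; 1 0.005 0 0 0; 1 0 0 0 0; 1 0 0 0 0; 1 -0.02 0 0 0; 1 0 0 0 0; 0.6 0 0 0 0; 0 0 0 0 0; 0 0 0 0 0; 0 0 0 0 0"
}}

```text
clock: 8.95
position: [0.5829, 0.2262, 0.0902]
ee_rot: [0.707, 0.707, -0.0, -0.0]
ft_force: [0.3, -0.0, -0.3]
grip_width: 0.994
grasp_force: 0.0
```

Run:
```python
from workcell import manip
print(manip.get_obs()["position"],manip.get_obs()["ft_force"])
```

```text
[0.58288167 0.22620247 0.09019638] [ 0.34291606 -0.04402656 -0.2694606 ]
```

>>> {"op": "arm_command", "data": {
  "series": "0 0 0 -0.06 0; 0 0 0 -0.1 0; 0 0 0 -0.12 0; 0 0 0 -0.12 0; 0 -0.04 -0.08 0 0; 0 -0.04 -0.1 0 0; 0 -0.04 -0.1 0 0; 0 -0.04 -0.1 0 0; 0 0 0 0 0; 0 0 0 0 0"
}}

```text
clock: 10.2
position: [0.4314, 0.1619, 0.2506]
ee_rot: [0.707, 0.707, 0.0, 0.001]
ft_force: [-0.0, -0.4, -0.2]
grip_width: 1.0
grasp_force: 0.0
```

Run:
```python
from workcell import manip, viewer
import cv2,numpy as np
f=lambda i,s:cv2.resize(np.clip(i[:,:,::-1]*1.6,0,255).astype('uint8'),None,fx=s,fy=s,interpolation=cv2.INTER_CUBIC)
for n in("side","top"):
    c=viewer.camera(n); np.savez(f"{n}1.npz",**{k:np.array(c[k]) for k in("pixels","intrinsics","extrinsics")})
a=f(np.load("side1.npz")["pixels"][80:280,190:320],3);b=f(np.load("top1.npz")["pixels"][130:230,190:320],3)
o=np.zeros((600,780,3),'uint8');o[:,:390]=a;o[:300,390:]=b;cv2.imwrite("pics/h2.png",o);print(manip.get_obs()["position"])
```

```text
[0.4315834  0.16238324 0.25032749]
```

View pics/h2.png

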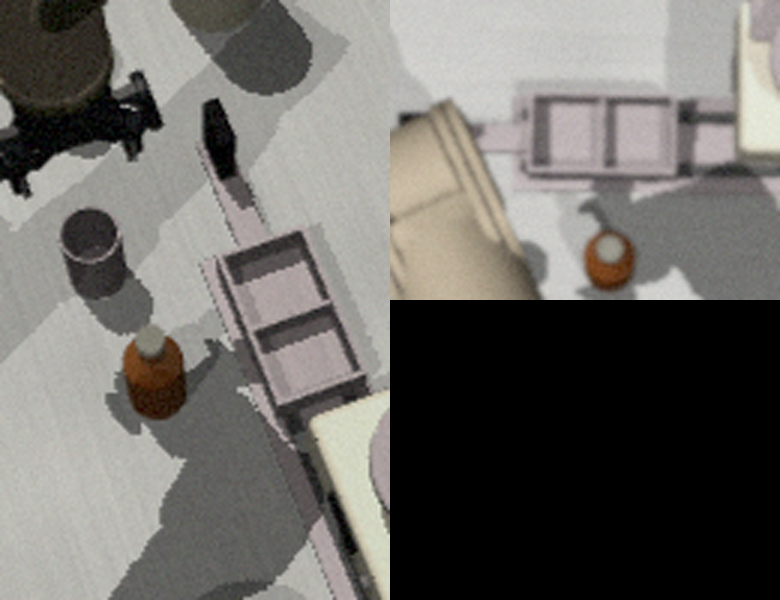

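The carriage is now clear of the head. The tray corners are at side crop (217,258), (300,232), (368,376), (284,410) and top crop (526,174), (528,92), (678,97), (675,176). I'll measure the tray centre from these.

Run:
```python
from h import *
S=dict(np.load("side1.npz"));T=dict(np.load("top1.npz"))
s=lambda p:(189.7+p[0]/3,79.7+p[1]/3)
t=lambda p:(189.7+(p[0]-390)/3,129.7+p[1]/3)
A=[(217,258),(300,232),(368,376),(284,410)];B=[(526,174),(528,92),(678,97),(675,176)]
for a,b in zip(A,B): print(*tri(S,s(a),T,t(b)),plane(S,s(a),.065)[:2],plane(T,t(b),.065)[:2])
print("dividers",plane(S,s((257,330)),.065)[:2],plane(S,s((330,303)),.065)[:2],plane(T,t((603,135)),.065)[:2])
print("tinN rim",plane(S,s((92,239)),.1))
# expected projections
for y in(.033,.1545,): pass
```

```text
[0.5382 0.1186 0.0493] 0.0008568307000744089 [0.5363 0.1128] [0.5349 0.1176]
[0.6283 0.1186 0.0409] 0.006288330719297811 [0.62   0.1091] [0.6256 0.1175]
[ 0.6238 -0.0459  0.0618] 0.0018379231635667153 [ 0.6241 -0.0466] [ 0.6221 -0.0458]
[ 0.5408 -0.0437  0.0428] 0.0040369291573982636 [ 0.5396 -0.0487] [ 0.5347 -0.043 ]
dividers [0.5451 0.032 ] [0.6189 0.0322] [0.5789 0.0352]
tinN rim [0.4301 0.1593 0.1   ]
```

>>> {"op": "arm_command", "data": {
  "series": "0 0 0 0.06 0; 0 0 0 0.1 0; 0 0 0 0.1 0; 0 0 0 0.1 0; 0 0 0 0.05 0; 0 0 0 0.02 0; 0 0 0 0 0; 0.5 0 0 0 0; 0.5 0 0 0 0; 0.5 0 0 0 0",
  "newtons": 30
}}

```text
clock: 11.55
position: [0.4316, 0.1622, 0.0793]
ee_rot: [0.707, 0.707, 0.001, 0.001]
ft_force: [-1.3, -0.7, 6.2]
grip_width: 0.674
grasp_force: 31.1
```

>>> {"op": "arm_command", "data": {
  "series": "0.55 0 0 -0.02 0; 0.55 0 0 -0.06 0; 0.55 0 0 -0.08 0; 0.55 0 0 -0.08 0; 0.55 0 0 -0.06 0; 0.55 0 0.06 0 0; 0.55 0 0.1 0 0; 0.55 0 0.1 0 0; 0.55 0 0.08 0 0; 0.55 0 0.032 0 0"
}}

```text
clock: 12.8
position: [0.5809, 0.1618, 0.1984]
ee_rot: [0.707, 0.707, 0.0, -0.0]
ft_force: [-0.4, 0.7, -0.7]
grip_width: 0.678
grasp_force: 32.5
```

>>> {"op": "arm_command", "data": {
  "series": "0.55 -0.04 0 0 0; 0.55 -0.08 0 0 0; 0.55 -0.09 0 0 0; 0.55 -0.09 0 0 0; 0.55 -0.08 0 0 0; 0.55 -0.0375 0 0 0; 0.55 0 0 0 0; 0.55 0 0 0 0; 0.55 0 0 0 0; 0.55 0 0 0 0"
}}

```text
clock: 14.05
position: [0.5799, -0.0039, 0.1983]
ee_rot: [0.706, 0.708, 0.0, -0.0]
ft_force: [-0.3, -0.1, -0.7]
grip_width: 0.673
grasp_force: 32.6
```

>>> {"op": "arm_command", "data": {
  "series": "0.55 -0.002 0 0.05 0; 0.55 0 0 0.06 0; 0.55 0 0 0.06 0; 0.55 0 0 0.04 0; 0.55 0 0 0.015 0; 0.55 0 0 0 0; 0.55 0 0 0 0; 0.55 0 0 0 0; 0.55 0 0 0 0; 0.55 0 0 0 0"
}}

```text
clock: 15.3
position: [0.58, -0.0058, 0.1085]
ee_rot: [0.707, 0.707, 0.0, 0.0]
ft_force: [-0.3, 1.0, -0.4]
grip_width: 0.677
grasp_force: 32.5
```

Run:
```python
from workcell import manip, viewer
import cv2,numpy as np
f=lambda i,s:cv2.resize(np.clip(i[:,:,::-1]*1.6,0,255).astype('uint8'),None,fx=s,fy=s,interpolation=cv2.INTER_CUBIC)
a=f(viewer.camera("side")["pixels"][130:260,230:330],4);b=f(viewer.camera("top")["pixels"][130:230,210:310],4)
o=np.zeros((520,800,3),'uint8');o[:,:400]=a;o[:400,400:]=b;cv2.imwrite("pics/h3.png",o);print(manip.get_obs()["position"])
```

```text
[ 0.5799234  -0.00572962  0.10836046]
```

View pics/h3.png

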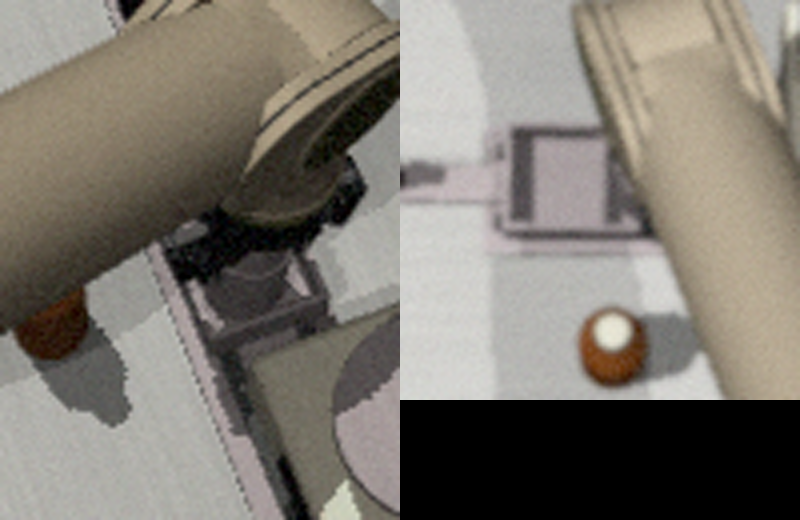

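The side view shows the tin inside the inner cell at crop (250,280) with no contact force. I'll lower the last few millimetres slowly.

>>> {"op": "arm_command", "data": {
  "series": "0.55 0 0 0.005 0; 0.55 0 0 0.0025 0; 0.55 0 0 0.0025 0; 0.55 0 0 0.002 0; 0.55 0 0 0 0; 0.55 0 0 0 0; 0.55 0 0 0 0; 0.55 0 0 0 0; 0.55 0 0 0 0; 0.55 0 0 0 0"
}}

```text
clock: 16.65
position: [0.5799, -0.0055, 0.1044]
ee_rot: [0.707, 0.707, -0.0, 0.0]
ft_force: [-4.5, -0.0, 9.4]
grip_width: 0.677
grasp_force: 33.4
```

>>> {"op": "arm_command", "data": {
  "series": "0.3 0 0 0 0; 0.1 0 0 0 0; 0 0 0 0 0; 0 0 0 0 0; 0 0 0 -0.03 0; 0 0 0 -0.08 0; 0 0 0 -0.08 0; 0 0 0 -0.08 0; 0 0 0 -0.08 0; 0 0.06 0 0 0"
}}

```text
clock: 17.9
position: [0.5813, 0.017, 0.247]
ee_rot: [0.708, 0.706, 0.001, 0.002]
ft_force: [-0.5, 0.3, 0.4]
grip_width: 0.995
grasp_force: 0.0
```

>>> {"op": "arm_command", "data": {
  "series": "0 0.12 -0.03 0 0; 0 0.12 -0.05 0 0; 0 0.12 -0.05 0 0; 0 0.12 -0.05 0 0; 0 0.12 -0.05 0 0; 0 0.12 -0.05 0 0; 0 0.1 -0.0175 0 0; 0 0.025 0 0 0; 0 0 0 0 0; 0 0 0 0 0"
}}

```text
clock: 19.15
position: [0.4616, 0.3547, 0.2435]
ee_rot: [0.708, 0.707, -0.0, 0.0]
ft_force: [0.2, -0.6, -1.1]
grip_width: 1.001
grasp_force: 0.0
```

Run:
```python
from workcell import manip, viewer
import cv2,numpy as np
f=lambda i,s:cv2.resize(np.clip(i[:,:,::-1]*1.6,0,255).astype('uint8'),None,fx=s,fy=s,interpolation=cv2.INTER_CUBIC)
for n in("side","top"):
    c=viewer.camera(n); np.savez(f"{n}2.npz",**{k:np.array(c[k]) for k in("pixels","intrinsics","extrinsics")})
a=f(np.load("side2.npz")["pixels"][80:280,190:320],3);b=f(np.load("top2.npz")["pixels"][130:230,190:320],3)
o=np.zeros((600,780,3),'uint8');o[:,:390]=a;o[:300,390:]=b;cv2.imwrite("pics/h4.png",o);print(manip.get_obs()["position"])
```

```text
[0.46147282 0.35483499 0.24357149]
```

View pics/h4.png

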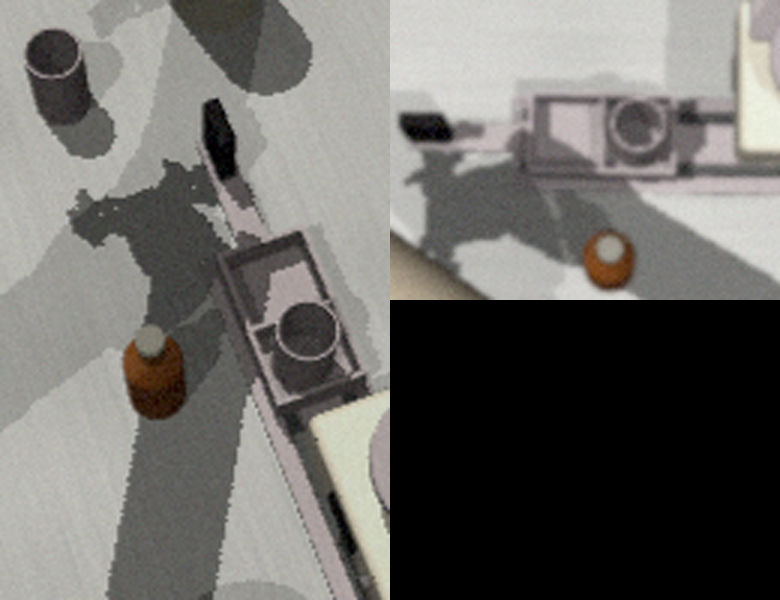

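The tin stands upright, centred in the inner cell, with its rim at side crop (307,330). The far tin is untouched at (54,53). I'll take it next.

>>> {"op": "arm_command", "data": {
  "series": "0 0 0 0.06 0; 0 0 0 0.1 0; 0 0 0 0.1 0; 0 0 0 0.1 0; 0 0 0 0.04 0; 0 0 0 0.011 0; 0 0 0 0 0; 0.5 0 0 0 0; 0.5 0 0 0 0; 0.5 0 0 0 0",
  "newtons": 30
}}

```text
clock: 20.5
position: [0.4611, 0.3567, 0.0803]
ee_rot: [0.707, 0.707, 0.001, 0.0]
ft_force: [-1.2, -0.6, 6.0]
grip_width: 0.678
grasp_force: 31.5
```

>>> {"op": "arm_command", "data": {
  "series": "0.55 0 0 -0.02 0; 0.55 0 0 -0.06 0; 0.55 0 0 -0.1 0; 0.55 0 0 -0.1 0; 0.55 0 0 -0.07 0; 0.55 -0.05 0 -0.025 0; 0.55 -0.09 0 0 0; 0.55 -0.1 0.03 0 0; 0.55 -0.1 0.06 0 0; 0.55 -0.1 0.08 0 0"
}}

```text
clock: 21.75
position: [0.5291, 0.1791, 0.23]
ee_rot: [0.707, 0.708, 0.0, 0.001]
ft_force: [1.0, -0.3, -1.5]
grip_width: 0.683
grasp_force: 32.7
```

>>> {"op": "arm_command", "data": {
  "series": "0.55 -0.1 0.08 0 0; 0.55 -0.09 0.0475 0 0; 0.55 -0.06 0 0 0; 0.55 -0.02 0 0 0; 0.55 0 0 0 0; 0.55 0 0 0 0; 0.55 0 0 0 0; 0.55 0 0 0 0; 0.55 0 0 0 0; 0.55 0 0 0 0"
}}

```text
clock: 23.0
position: [0.5799, 0.0723, 0.2291]
ee_rot: [0.707, 0.707, -0.0, 0.0]
ft_force: [-0.0, 0.4, -1.8]
grip_width: 0.683
grasp_force: 32.8
```

>>> {"op": "arm_command", "data": {
  "series": "0.55 0 0 0.05 0; 0.55 0 0 0.08 0; 0.55 0 0 0.08 0; 0.55 0 0 0.06 0; 0.55 0 0 0.025 0; 0.55 0 0 0.005 0; 0.55 0 0 0 0; 0.55 0 0 0 0; 0.55 0 0 0 0; 0.55 0 0 0 0"
}}

```text
clock: 24.25
position: [0.58, 0.0723, 0.1094]
ee_rot: [0.707, 0.707, 0.0, 0.0]
ft_force: [0.4, -0.1, -1.3]
grip_width: 0.685
grasp_force: 32.8
```

>>> {"op": "arm_command", "data": {
  "series": "0.55 0 0 0.003 0; 0.55 0 0 0.0025 0; 0.55 0 0 0.0025 0; 0.55 0 0 0.0025 0; 0.55 0 0 0 0; 0.55 0 0 0 0; 0.55 0 0 0 0; 0.55 0 0 0 0; 0.55 0 0 0 0; 0.55 0 0 0 0"
}}

```text
clock: 25.5
position: [0.5799, 0.0723, 0.1054]
ee_rot: [0.707, 0.707, -0.0, 0.0]
ft_force: [-3.4, -0.0, 4.5]
grip_width: 0.68
grasp_force: 33.3
```

>>> {"op": "arm_command", "data": {
  "series": "0.55 0 0 0 0; 0.3 0 0 0 0; 0.1 0 0 0 0; 0 0 0 0 0; 0 0 0 0 0; 0 0 0 -0.03 0; 0 0 0 -0.08 0; 0 0 0 -0.08 0; 0 0 0 -0.08 0; 0 0 0 -0.05 0"
}}

```text
clock: 26.75
position: [0.5803, 0.0726, 0.2352]
ee_rot: [0.707, 0.707, 0.001, 0.001]
ft_force: [0.3, -0.7, -0.1]
grip_width: 1.0
grasp_force: 0.0
```

>>> {"op": "arm_command", "data": {
  "series": "0 0.06 0 0 0; 0 0.1 0 0 0; 0 0.1 0 0 0; 0 0.08 0.008 0 0; 0 0.0375 0 0 0; 0 0 0 0 0; 0 0 0 0 0; 0 0 0 0 0; 0 0 0 0 0; 0 0 0 0 0"
}}

```text
clock: 28.0
position: [0.5831, 0.2229, 0.233]
ee_rot: [0.707, 0.707, -0.0, 0.0]
ft_force: [0.4, 0.5, 0.7]
grip_width: 0.997
grasp_force: 0.0
```

Run:
```python
from workcell import manip, viewer
import cv2,numpy as np
f=lambda i,s:cv2.resize(np.clip(i[:,:,::-1]*1.6,0,255).astype('uint8'),None,fx=s,fy=s,interpolation=cv2.INTER_CUBIC)
a=f(viewer.camera("side")["pixels"][80:280,190:320],3);b=f(viewer.camera("top")["pixels"][130:230,190:320],3)
o=np.zeros((600,780,3),'uint8');o[:,:390]=a;o[:300,390:]=b;cv2.imwrite("pics/h5.png",o);print(manip.get_obs()["position"])
```

```text
[0.58296382 0.22316907 0.23293858]
```

View pics/h5.png

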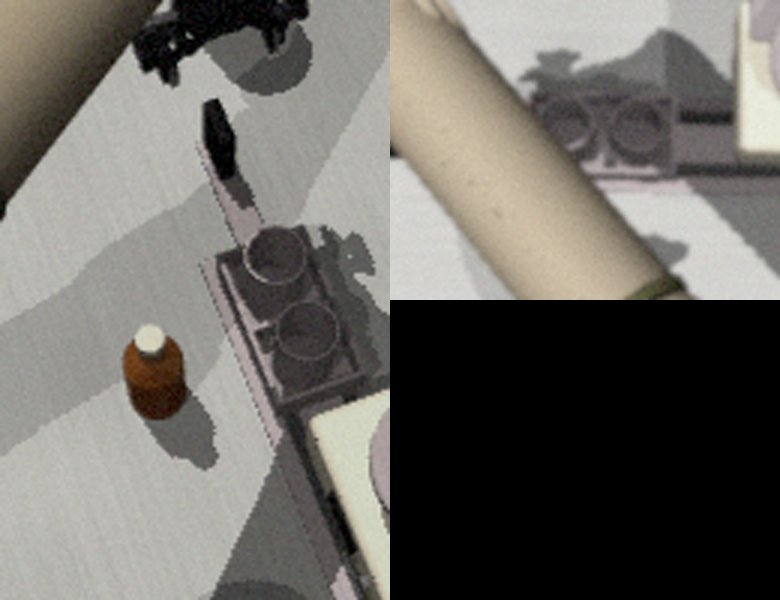

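Both tins stand upright in their cells, with rims at side crop (275,257) and (307,330), and the bottle hasn't moved. I'll grip the handle again.

>>> {"op": "arm_command", "data": {
  "series": "0 0 0 0.06 0; 0 0 0 0.1 0; 0 0 0 0.1 0; 0 0 0 0.07 0; 0 0 0 0.0225 0; 0 0 0 0 0; 0.7 0 0 0 0; 1 0 0 0 0; 1 0 0 0 0; 1 0 0 0 0",
  "newtons": 40
}}

```text
clock: 29.35
position: [0.5834, 0.2233, 0.0923]
ee_rot: [0.707, 0.707, 0.0, 0.0]
ft_force: [0.2, -1.0, 3.0]
grip_width: 0.209
grasp_force: 40.4
```

>>> {"op": "arm_command", "data": {
  "series": "1 -0.004 0 0 0; 1 -0.01 0 0 0; 1 -0.016 0 0 0; 1 -0.02 0 0 0; 1 -0.024 0 0 0; 1 -0.026 0 0 0; 1 -0.026 0 0 0; 1 -0.026 0 0 0; 1 -0.026 0 0 0; 1 -0.026 0 0 0"
}}

```text
clock: 30.6
position: [0.5828, 0.1412, 0.0923]
ee_rot: [0.707, 0.707, 0.0, -0.0]
ft_force: [-1.0, 2.8, 6.1]
grip_width: 0.204
grasp_force: 41.1
```

>>> {"op": "arm_command", "data": {
  "series": "1 -0.026 0 0 0; 1 -0.026 0 0 0; 1 -0.026 0 0 0; 1 -0.026 0 0 0; 1 -0.026 0 0 0; 1 -0.026 0 0 0; 1 -0.026 0 0 0; 1 -0.026 0 0 0; 1 -0.02 0 0 0; 1 -0.014 0 0 0"
}}

```text
clock: 31.85
position: [0.5821, 0.0444, 0.0922]
ee_rot: [0.707, 0.707, -0.001, -0.001]
ft_force: [-4.8, 3.6, 9.5]
grip_width: 0.209
grasp_force: 41.5
```

>>> {"op": "arm_command", "data": {
  "series": "1 -0.012 0 0 0; 1 -0.012 0 0 0; 1 -0.012 0 0 0; 1 -0.012 0 0 0; 1 -0.012 0 0 0; 1 -0.01 0 0 0; 1 -0.008 0 0 0; 1 -0.006 0 0 0; 1 -0.006 0 0 0; 1 -0.005 0 0 0"
}}

```text
clock: 33.1
position: [0.5818, 0.0067, 0.0922]
ee_rot: [0.707, 0.707, -0.001, -0.001]
ft_force: [-6.1, 3.3, 11.2]
grip_width: 0.204
grasp_force: 41.8
```

>>> {"op": "arm_command", "data": {
  "series": "1 -0.005 -0.003 0 0; 1 -0.005 0 0 0; 1 -0.005 0 0 0; 1 -0.005 0 0 0; 1 -0.003 0 0 0; 1 -0.003 0 0 0; 1 0 0 0 0; 1 0 0 0 0; 1 0 0 0 0; 1 0 0 0 0"
}}

```text
clock: 34.35
position: [0.5818, 0.0031, 0.0923]
ee_rot: [0.705, 0.709, 0.003, -0.002]
ft_force: [4.6, 23.9, 1.2]
grip_width: 0.208
grasp_force: 42.0
```

>>> {"op": "arm_command", "data": {
  "series": "1 0.008 0 0 0; 1 0.005 0 0 0; 1 0 0 0 0; 0.6 0 0 0 0; 0 0 0 0 0; 0 0 0 0 0; 0 0 0 -0.03 0; 0 0 0 -0.08 0; 0 0 0 -0.08 0; 0 0 0 -0.08 0"
}}

```text
clock: 35.6
position: [0.5819, 0.0018, 0.2018]
ee_rot: [0.707, 0.707, 0.0, 0.0]
ft_force: [1.1, -0.6, 0.1]
grip_width: 1.001
grasp_force: 0.0
```

>>> {"op": "arm_command", "data": {
  "series": "0 0.05 -0.04 -0.04 0; 0 0.08 -0.08 0 0; 0 0.08 -0.1 0 0; 0 0.08 -0.1 0 0; 0 0.08 -0.04 0 0; 0 0.08 0 0 0; 0 0.04 0 0 0; 0 0 0 0 0; 0 0 0 0 0; 0 0 0 0 0"
}}

```text
clock: 36.85
position: [0.438, 0.1966, 0.2159]
ee_rot: [0.707, 0.707, -0.0, 0.0]
ft_force: [0.3, 0.4, -0.9]
grip_width: 1.0
grasp_force: 0.0
```

Run:
```python
from workcell import manip, viewer
from h import *
f=lambda i,s:cv2.resize(np.clip(i[:,:,::-1]*1.6,0,255).astype('uint8'),None,fx=s,fy=s,interpolation=cv2.INTER_CUBIC)
S=viewer.camera("side");T=viewer.camera("top")
a=f(S["pixels"][130:330,220:350],3);b=f(T["pixels"][130:270,230:360],3)
o=np.zeros((600,780,3),'uint8');o[:,:390]=a;o[:420,390:]=b;cv2.imwrite("pics/h6.png",o);print(manip.get_obs()["position"])
m=S["pixels"].max(2)<22
for st,ce in blob(S,m,amin=60): print(st,ce,plane(S,ce,.085))
```

```text
[0.4379 0.1969 0.2159]
[  47    0  120   47 1961] [104.2825  16.3478] [0.2522 0.7568 0.085 ]
[208  46  22  37 446] [218.63    65.2197] [0.5289 0.4578 0.085 ]
[184 100  58  37 861] [210.9535 116.8978] [0.45   0.3013 0.085 ]
[ 81 164  13  22 109] [ 87.4862 174.8073] [0.0704 0.2554 0.085 ]
[286 181  12  25 187] [291.1765 192.8075] [0.5793 0.0019 0.085 ]
[  0 221  23  39 580] [  9.1569 236.3121] [-0.1678  0.1599  0.085 ]
[ 35 235  25  45 156] [ 50.8205 256.0513] [-0.0761  0.0677  0.085 ]
[ 63 245  20  32 255] [ 72.2627 260.3961] [-0.0263  0.0361  0.085 ]
[ 96 255  26  44 222] [114.0135 276.    ] [ 0.065  -0.0427  0.085 ]
[  0 291   9  38 201] [  2.6567 313.4876] [-0.2225 -0.0324  0.085 ]
[  0 353  18   5  75] [  8.48 355.36] [-0.2285 -0.137   0.085 ]
[  0 362  19   5  80] [  8.8   363.925] [-0.2317 -0.1569  0.085 ]
[  0 370  21   7  96] [  9.7083 372.7188] [-0.2336 -0.1777  0.085 ]
[  0 379  23   5  86] [ 11.7907 381.3256] [-0.2327 -0.1988  0.085 ]
```

View pics/h6.png

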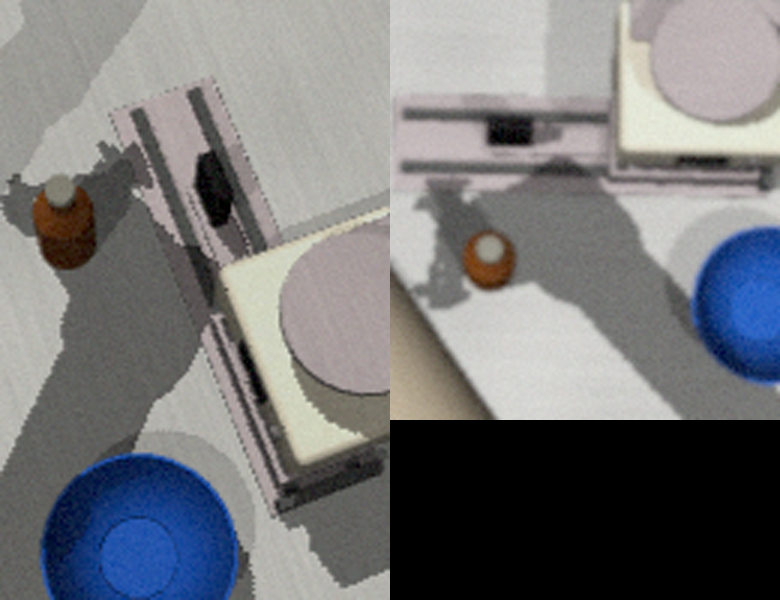

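The tray is home under the head, with the handle at side crop (215,188). The bottle and bowl are in place, and the arm is clear.

```bash
python3 -c "
from workcell import manip
print(manip.hand_in())"
```

```text
the job is handed in; nothing more can be done
None
```

I pulled the carriage fully out, set one tin upright in each cell and slid it back to its stop (0.220 m travel, about 24 N against the stop), then handed in at about 37 s; the head hides the tins once home, so they were last seen upright just before the push.

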